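# Start the kitchen timers in order

### The arm

A 6-joint arm with a two-finger parallel gripper is mounted at the origin on a cart in front of the work surface, level with it; the furniture and walls round the work are solid. World frame = base frame: x ahead of the robot, y to its left, z up, the work surface at z = 0. Lengths are in m, angles in rad, forces in N, time in s.
With the tool pointing down it reaches from about 0.275 to 0.875 m from the base axis. Payload 12.5 kg.
Tool frame: the origin (TCP) lies at the very end of the fingers, on their centre line; the grasp point (between the pads) lies 19 mm behind it; x points along the fingers, y is the direction in which the jaws open and shut, and the axes are right-handed (so a half turn about x gives the same grasp; the last joint's range is limited). The gripper opens to 85 mm and grips with 20 to 120 N. Pads are 22 mm wide; open, the fingers measure 114 mm over their backs; the gripper's body (76 mm by 85 mm) begins 54 mm behind the grasp point. The pads swing forward as they close: fully open they stand 13 mm farther back than shut.
Start: joints at [1.232, 0.351, 1.652, -0, 1.139, -0.085], TCP at [0.138, 0.532, 0.206] pointing down, gripper open.
Joint ranges: [-2.75, 2.75], [-0.79, 2.1], [0.01, 2.65], [-1.57, 4.71], [0.07, 3.14], [-2.87, 2.87]. Speed limits (rad/s): [2.22, 2.22, 2.79, 3.14, 3.14, 3.14].

### API

Orientations are given as a 3x3 rotation matrix whose columns are the frame's x, y, z axes.
In Python, from bench import manip gives the robot as it stands. Calls block until the motion is done:
- manip.move_ptp(position, orientation): joint-space move of the TCP to a pose.
- manip.move_l(position, attitude=None, max_speed=0.15): straight line of the TCP; attitude=None keeps the orientation; max_speed is the mean speed in m/s.
- manip.move_j(angles): joint-space move.
- manip.set_gripper(opening, effort=None): opening from 0.0 (shut) to 1.0 (fully open); effort is the grip in N (None keeps the last); returns when the fingers have stopped.
- manip.dwell(seconds).
- manip.inverse_kinematics(position, orientation): joint angles nearest the present ones, or None.
- manip.grab_frame(name): name is "side" or "top"; returns (picture, depth): 384x512x3 uint8, red, green, blue; 384x512 float32, m along the optical axis (not along the pixel's ray), 0 where there is no reading.
- manip.get_calibration(name): a dict with "camera_matrix" (3x3 intrinsics, pixels), "R" (3x3) and "t" (3): a world point X has camera coordinates R X + t. Camera axes: x right, y down, z forward; pixel columns grow to the right and rows downward; lengths in m; the calibration is good to about 2 mm. A picture is of the moment at which its call begins. get_calibration takes no time and is no camera call.
A pose or a line that the arm cannot do raises manip.Unreachable and nothing moves.
- manip.sign_off(): hands the job in, once; it reports no verdict.
Trained networks look in the newest picture that a camera, given by its name, has taken for a name from the list of things; names that differ only in an ending like _2 or _b are one class to them, and where a whole thing is asked for, a point or a joint stands for the part that bears it (a point fixed in the world has none). Each returns a list of dicts, best first, with "confidence" (0 to 1); they miss things now and then, are a little off and sometimes report something else, mostly with a low value. They report only what shows in the picture. A call takes as long as a camera call. They do not tell look-alikes from the thing itself.
- manip.look_for(camera, name): "at" ([x, y, z] in m, in world coordinates, good to about 4 mm: the middle of the surface that is visible of it).
Readings, each from a call of its own:
- manip.current_time(): time.
- manip.current_qpos(): joint angles.
- manip.current_joint_vel(): joint speeds.
- manip.current_joint_torque(): joint torques, N m.
- manip.current_ee_pos(): TCP position.
- manip.current_tcp_rot(): TCP orientation.
- manip.current_force(): force on the tool from outside, world axes, zero at the start.
- manip.current_ft_torque(): the same for the moment, N m.
- manip.current_grip_width(): opening from 0.0 (shut) to 1.0 (fully open).
Only numpy, scipy, OpenCV 4.12 (cv2) and the standard library are available. Lean on these libraries where they do the work, as an engineer would, in place of code of your own. Each camera call takes 0.05 s, during which the arm holds its last target. There are 200 camera calls.

### The job

Start three of the kitchen timers in the order the dishes go on: first the one with the yellow button, then blue, then red, tapping each button down gently with the fingertips until it stays down. Leave the green button up, lift or shove none of the timers, and do not disturb the jars and the garlic.

Things in the scene. Friction and masses are not known exactly. Their poses are not given: they have to be found in the camera images.
- timer_yellow: round white kitchen timer with a yellow push button on top, loose on the worktop: 76 mm across, 26 mm high without the button, about 0.2 kg. Origin at the centre of its underside, z up; its small dark display lies to -x of the centre, the button's axis 8 mm to +x of it
- button_yellow_top (a point): centre of the flat top of the yellow button, a disc 32 mm across; 42 mm above the worktop while it is up (16 mm above the timer's face). The point moves down with the button. The coloured top is a soft rubber cushion that gives 0.4 mm per N (at most 5 mm) and recovers, so it sinks about 1 mm before the button itself moves
- button_yellow (a joint): travel of the yellow button in m: 0 = up (off), 0.008 = fully down against its stop; beyond 0.004 the timer runs. It resists with about 2 N over the whole travel and stays where it is pushed, without springing back (only the cushion recovers)
- timer_blue: round white kitchen timer with a blue push button on top, loose on the worktop: 76 mm across, 26 mm high without the button, about 0.2 kg. Origin at the centre of its underside, z up; its small dark display lies to -x of the centre, the button's axis 8 mm to +x of it
- button_blue_top (a point): centre of the flat top of the blue button, a disc 32 mm across; 42 mm above the worktop while it is up (16 mm above the timer's face). The point moves down with the button. The coloured top is a soft rubber cushion that gives 0.4 mm per N (at most 5 mm) and recovers, so it sinks about 1 mm before the button itself moves
- button_blue (a joint): travel of the blue button in m: 0 = up (off), 0.008 = fully down against its stop; beyond 0.004 the timer runs. It resists with about 2 N over the whole travel and stays where it is pushed, without springing back (only the cushion recovers)
- timer_red: round white kitchen timer with a red push button on top, loose on the worktop: 76 mm across, 26 mm high without the button, about 0.2 kg. Origin at the centre of its underside, z up; its small dark display lies to -x of the centre, the button's axis 8 mm to +x of it
- button_red_top (a point): centre of the flat top of the red button, a disc 32 mm across; 42 mm above the worktop while it is up (16 mm above the timer's face). The point moves down with the button. The coloured top is a soft rubber cushion that gives 0.4 mm per N (at most 5 mm) and recovers, so it sinks about 1 mm before the button itself moves
- button_red (a joint): travel of the red button in m: 0 = up (off), 0.008 = fully down against its stop; beyond 0.004 the timer runs. It resists with about 2 N over the whole travel and stays where it is pushed, without springing back (only the cushion recovers)
- timer_green: round white kitchen timer with a green push button on top, loose on the worktop: 76 mm across, 26 mm high without the button, about 0.2 kg. Origin at the centre of its underside, z up; its small dark display lies to -x of the centre, the button's axis 8 mm to +x of it
- button_green_top (a point): centre of the flat top of the green button, a disc 32 mm across; 42 mm above the worktop while it is up (16 mm above the timer's face). The point moves down with the button. The coloured top is a soft rubber cushion that gives 0.4 mm per N (at most 5 mm) and recovers, so it sinks about 1 mm before the button itself moves
- button_green (a joint): travel of the green button in m: 0 = up (off), 0.008 = fully down against its stop; beyond 0.004 the timer runs. It resists with about 2 N over the whole travel and stays where it is pushed, without springing back (only the cushion recovers)
- jam_jar: small glass jam jar with white lid, 68 mm across, 84 mm high, a bystander; origin at the centre of its underside
- honey_jar: glass honey jar with grey lid, 71 mm across, 110 mm high, a bystander; origin at the centre of its underside
- garlic: garlic bulb, 60 mm across, 58 mm high, a bystander; origin at the centre of its underside
Things that resemble listed ones, but are neither listed nor needed, are in the scene too. Leave any purple look-alike of the timer_red alone.

How it is judged:
By the outcome, as a careful person would: the job done as asked, in the order asked, and still so for the second after the job is handed in, with the robot touching nothing.
It also fails if it takes over 42 s, if anything falls off the work surface, if the arm or the gripper's body presses on something with over 40 N, if the wrist force passes 120 N, or if a joint passes its speed limit or range.

## Working session

There is one attempt and no reset: what is moved stays moved. The work goes in short steps, each a Python script; the robot and the scene stay as the last script left them, time stands still between calls to the robot, and variables do not carry over. Pictures are saved under pics/ and viewed, about 8 in all and at most 12, crops included, and the job is handed in when it is done.

```bash
mkdir -p pics
python3 - <<'E'
from bench import manip
import cv2,numpy as np
for c in("top","side"):
    p,d=manip.grab_frame(c); cv2.imwrite(f"pics/{c}0.png",p[:,:,::-1]); np.savez(f"{c}0.npz",p=p,d=d)
    for n in ("yellow","blue","red","green"):
        print(c,n,[(np.round(r["at"],3).tolist(),round(r["confidence"],2)) for r in manip.look_for(c,f"button_{n}_top")[:3]])
    k=manip.get_calibration(c); print(k["camera_matrix"].round(1).tolist(), (-k["R"].T@k["t"]).round(3))
for n in ("jam_jar","honey_jar","garlic"): print(n,[(np.round(r["at"],3).tolist(),round(r["confidence"],2)) for r in manip.look_for("top",n)[:3]])
print(manip.current_time(),manip.current_tcp_rot().round(3).tolist() if hasattr(manip.current_tcp_rot(),'round') else manip.current_tcp_rot())
E
```

```text
top yellow [([0.513, 0.152, 0.04], 0.47)]
top blue [([0.515, 0.314, 0.042], 0.43)]
top red [([0.487, -0.008, 0.028], 0.72), ([0.534, -0.17, 0.04], 0.64), ([0.323, 0.258, 0.041], 0.6)]
top green [([0.502, 0.15, 0.022], 0.66), ([0.534, -0.174, 0.039], 0.53)]
[[498.3, 0.0, 260.4], [0.0, 498.3, 188.1], [0.0, 0.0, 1.0]] [0.423 0.109 1.169]
side yellow [([0.511, 0.161, 0.04], 0.46), ([0.511, 0.319, 0.042], 0.44)]
side blue [([0.516, 0.315, 0.046], 0.44)]
side red [([0.325, 0.261, 0.043], 0.59), ([0.37, 0.059, 0.04], 0.43)]
side green [([0.534, -0.165, 0.035], 0.6)]
[[414.0, 0.0, 246.8], [0.0, 414.0, 189.9], [0.0, 0.0, 1.0]] [0.233 0.906 0.4  ]
jam_jar [([0.678, 0.082, 0.083], 0.84)]
honey_jar [([0.68, 0.171, 0.111], 0.98)]
garlic [([0.648, -0.069, 0.036], 0.77)]
0.65 [[0.0, 0.251, 0.968], [0.0, 0.968, -0.251], [-1.0, 0.0, 0.0]]
```

View pics/top0.png

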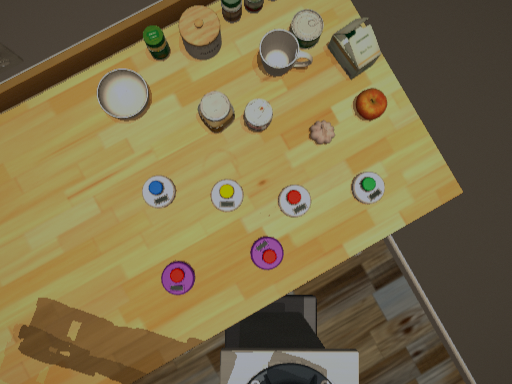

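View pics/side0.png

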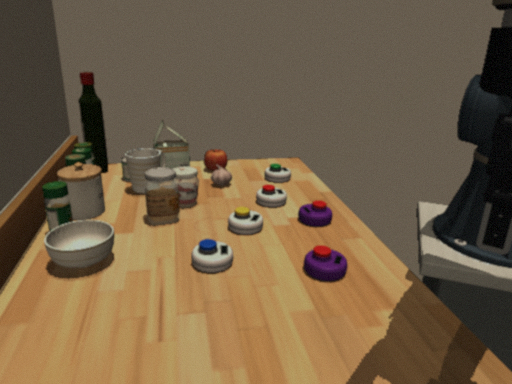

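The top view shows white timers with blue (156,188), yellow (227,191), red (294,197) and green (369,184) buttons. The two purple look-alikes, which also have red buttons, are at (177,275) and (269,256). Next I measure the tops by colour and depth in both cameras.

```bash
cat > meas.py <<'E'
import cv2,numpy as np
from bench import manip
HUE={"yellow":(22,35),"blue":(100,125),"red":(0,6)}
SEED={"top":{"yellow":(227,191),"blue":(156,188),"red":(294,197)},"side":{"yellow":(242,211),"blue":(207,246),"red":(268,188)}}
def measure(cam,p,d):
    k=manip.get_calibration(cam);K=k["camera_matrix"];out={}
    h=cv2.cvtColor(p,cv2.COLOR_RGB2HSV)
    for n,(u,v) in SEED[cam].items():
        a,b=HUE[n]; hh=h[...,0]; m=(hh>=a)&(hh<=b)
        if n=="red": m|=hh>=174
        m&=(h[...,1]>150)&(h[...,2]>60)&(d>0)
        V,U=np.nonzero(m); s=np.hypot(U-u,V-v)<16; U,V=U[s],V[s]; z=d[V,U]
        X=np.c_[(U-K[0,2])/K[0,0]*z,(V-K[1,2])/K[1,1]*z,z]; W=(X-k["t"])@k["R"]
        top=W[W[:,2]>np.percentile(W[:,2],80)-.004]
        out[n]=((top.min(0)+top.max(0))/2,np.ptp(top,axis=0),len(top),np.median(top[:,2]))
    return out
E
python3 - <<'E'
import numpy as np
from meas import *
for c in("top","side"):
    f=np.load(f"{c}0.npz")
    for n,r in measure(c,f["p"],f["d"]).items(): print(c,n,r[0].round(4),r[1].round(3),r[2],r[3].round(4))
E
```

```text
top yellow [0.5101 0.1504 0.0433] [0.027 0.029 0.007] 122 0.0425
top blue [0.5166 0.3107 0.0431] [0.028 0.029 0.008] 124 0.0422
top red [ 0.4989 -0.002   0.0442] [0.027 0.03  0.009] 124 0.0422
side yellow [0.5102 0.1528 0.0416] [0.027 0.027 0.005] 70 0.0422
side blue [0.5147 0.3137 0.0413] [0.025 0.026 0.005] 103 0.0419
side red [0.4989 0.0007 0.0414] [0.024 0.025 0.005] 45 0.0421
```

```bash
cat > press.py <<'E'
import numpy as np
from bench import manip
R=np.array([[0,0,1.],[0,1,0],[-1,0,0]])
def press(x,y):
    manip.move_ptp([x,y,.09],R)
    manip.move_l([x,y,.046],max_speed=.08); manip.dwell(.2)
    f0=np.array(manip.current_force()); log=[]
    for z in np.arange(.041,.0314,-.001):
        manip.move_l([x,y,z],max_speed=.02)
        f=np.array(manip.current_force())-f0; p=manip.current_ee_pos()
        log.append((round(p[2]*1e3,1),f.round(1).tolist()))
        if f[2]>5: break
    manip.move_l([x,y,.09],max_speed=.1)
    print(*log,sep="\n"); print("t",manip.current_time())
E
python3 - <<'E'
from press import *
manip.set_gripper(0.0,20); print(manip.current_time(),manip.current_grip_width())
press(.510,.1515)
E
```

```text
1.4167 0.002288718966932603
(np.float64(40.9), [-0.5, 0.2, -0.7])
(np.float64(40.0), [-0.2, 0.2, 0.2])
(np.float64(39.0), [-0.0, 0.2, 0.1])
(np.float64(37.9), [-0.0, -0.1, -0.4])
(np.float64(36.9), [0.9, 0.5, -0.8])
(np.float64(35.9), [-0.4, -0.0, 0.3])
(np.float64(34.9), [-0.0, 0.3, 0.7])
(np.float64(34.0), [-0.2, 0.6, -0.9])
(np.float64(33.0), [0.4, -0.0, -0.3])
(np.float64(31.9), [0.8, 0.6, -0.1])
t 7.6667
```

No contact force showed, so I look before going further.

Run:
```python
from bench import manip
import cv2,numpy as np
print(manip.current_ee_pos(),manip.current_force(),manip.current_tcp_rot())
a=[]
for c,(u,v) in(("top",(227,191)),("side",(242,205))):
    p,d=manip.grab_frame(c); np.savez(f"{c}1.npz",p=p,d=d)
    a.append(cv2.resize(p[v-70:v+70,u-70:u+70,::-1],(400,400),interpolation=cv2.INTER_CUBIC))
cv2.imwrite("pics/a1.png",np.hstack(a))
```

```text
[0.5096928  0.15141428 0.08960823] [ 1.32882431 -0.39925168  0.33969453] [[-5.89020856e-04  5.91090512e-05  9.99999825e-01]
 [-1.13092791e-04  9.99999992e-01 -5.91756751e-05]
 [-9.99999820e-01 -1.13127627e-04 -5.89014167e-04]]
```

View pics/a1.png

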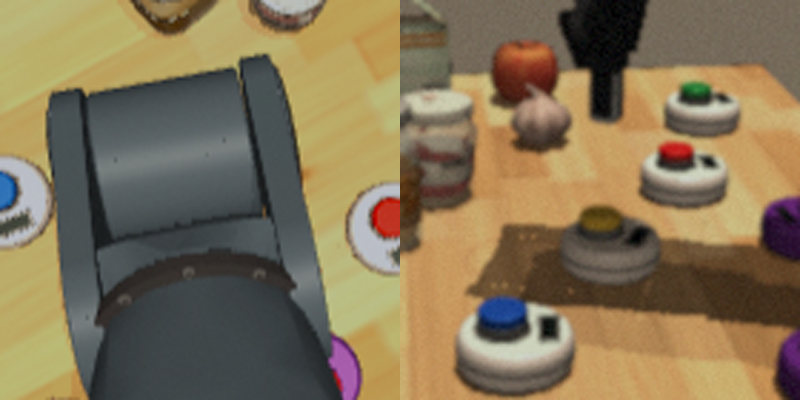

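The side crop shows the yellow button still up. The fingertips sit higher or farther back than the reported TCP implies. I'll measure them from the depth.

Run:
```python
from meas import *
f=np.load("side1.npz");p,d=f["p"],f["d"];k=manip.get_calibration("side");K=k["camera_matrix"]
q=K@(k["R"]@np.array([.5097,.1514,.0896])+k["t"]);print("TCP px",q[:2]/q[2],"depth",q[2])
V,U=np.mgrid[120:195,215:275]; z=d[120:195,215:275]
X=np.stack([(U-K[0,2])/K[0,0]*z,(V-K[1,2])/K[1,1]*z,z],-1); W=(X-k["t"])@k["R"]
m=(np.abs(W[...,1]-.15)<.08)&(W[...,2]>.07)&(z>0)
for v in range(120,195,5):
    r=W[v-120][m[v-120]]
    if len(r): print(v,len(r),r.min(0).round(3),r.max(0).round(3))
g=measure("side",p,d)["yellow"]; print(g[0].round(4),g[3].round(4), manip.current_grip_width())
```

```text
TCP px [242.87544552 188.08708455] depth 0.8609423470167424
120 22 [0.498 0.117 0.227] [0.516 0.189 0.24 ]
125 24 [0.49  0.135 0.221] [0.518 0.19  0.231]
130 28 [0.489 0.098 0.202] [0.529 0.195 0.222]
135 26 [0.491 0.096 0.191] [0.513 0.201 0.213]
140 31 [0.492 0.105 0.183] [0.521 0.214 0.208]
145 28 [0.492 0.115 0.174] [0.522 0.21  0.197]
150 25 [0.496 0.126 0.167] [0.521 0.199 0.185]
155 20 [0.495 0.145 0.161] [0.521 0.188 0.172]
160 12 [0.498 0.15  0.152] [0.516 0.167 0.156]
165 12 [0.498 0.149 0.141] [0.517 0.165 0.145]
170 12 [0.498 0.147 0.129] [0.518 0.166 0.134]
175 12 [0.499 0.145 0.118] [0.52  0.164 0.122]
[0.5108 0.155  0.0402] 0.0414 -0.0009276572156560037
```

The fingertips end at z≈0.117 while the TCP reads 0.090, so the real tips are about 27 mm above the reported TCP. That fits the lack of contact. The lateral position is right. I press again from lower down, averaging the force and using a conservative floor.

```bash
cat > press.py <<'E'
import numpy as np
from bench import manip
R=np.array([[0,0,1.],[0,1,0],[-1,0,0]])
def force(): return np.mean([manip.current_force() for _ in range(8)],axis=0)
def press(x,y,zs=.022,zmin=.006,up=.07):
    manip.move_ptp([x,y,up],R)
    manip.move_l([x,y,zs],max_speed=.08); manip.dwell(.2)
    f0=force(); log=[]
    for z in np.arange(zs-.001,zmin-1e-6,-.001):
        manip.move_l([x,y,z],max_speed=.02)
        f=force()-f0; p=manip.current_ee_pos()
        log.append((round(float(p[2])*1e3,1),f.round(1).tolist()))
        if f[2]>4.5: break
    manip.move_l([x,y,up],max_speed=.1)
    print(*log,sep="\n"); print("t",manip.current_time())
E
python3 - <<'E'
from press import *
from meas import *
press(.510,.1515)
p,d=manip.grab_frame("side"); g=measure("side",p,d)
for n in g: print(n,g[n][0].round(4),g[n][3].round(4))
cv2.imwrite("pics/a2.png",cv2.resize(p[135:275,172:312,::-1],(500,500)))
E
```

```text
(21.0, [0.4, 0.9, 1.1])
(19.9, [0.3, 0.9, 0.2])
(18.9, [0.3, 0.2, 0.2])
(17.9, [0.1, 0.9, 0.7])
(16.9, [0.3, 0.7, 0.5])
(16.1, [-0.0, 1.5, 2.2])
(15.0, [0.5, 0.2, 1.8])
(14.0, [-0.1, 0.8, 2.7])
(13.0, [1.4, 0.2, 1.7])
(11.9, [1.0, 1.0, 2.2])
(10.9, [1.7, 1.9, 2.3])
(9.9, [1.3, 1.0, 2.6])
(9.0, [0.4, 1.4, 1.9])
(8.0, [0.4, 0.9, 2.6])
(7.1, [-0.1, 0.4, 5.1])
t 13.5
yellow [0.5073 0.1561 0.0323] 0.0338
blue [0.5149 0.3134 0.0413] 0.0419
red [0.4991 0.0021 0.0409] 0.0416
```

View pics/a2.png

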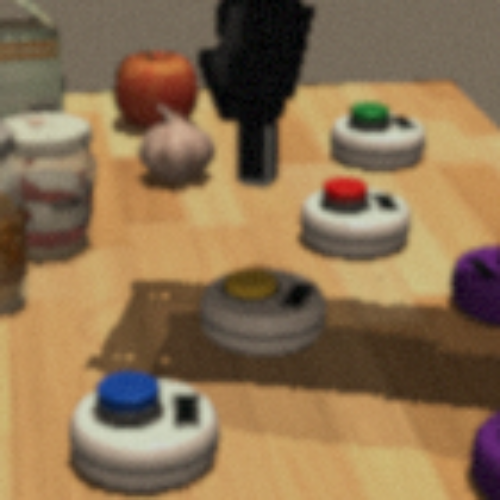

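The yellow button is fully down: its top is at 33.8 mm and the force showed 2 N of travel, then the stop. Blue next, then red.

Run:
```python
from press import *
from meas import *
def chk():
    p,d=manip.grab_frame("side"); g=measure("side",p,d)
    for n in g: print(n,g[n][0].round(4),g[n][3].round(4))
    return g
press(.5155,.3125,zs=.019)
manip.move_ptp([.4989,0,.07],R)
if chk()["blue"][3]<.037:
    press(.4989,0,zs=.019)
    manip.move_ptp([.25,.45,.2],R)
    chk()
    for c in("top","side"):
        p,d=manip.grab_frame(c); np.savez(f"{c}3.npz",p=p,d=d); cv2.imwrite(f"pics/{c}3.png",p[:,:,::-1])
    for n in ("jam_jar","honey_jar","garlic"): manip.grab_frame; print(n,[np.round(r["at"],3).tolist() for r in manip.look_for("top",n)[:1]])
    t=measure("top",*[np.load("top3.npz")[k] for k in "pd"])
    for n in t: print("top",n,t[n][0].round(4),t[n][3].round(4))
    print(manip.current_time())
```

```text
(18.1, [0.9, -0.1, -0.3])
(16.9, [0.2, 1.3, 0.7])
(16.1, [0.3, 0.7, 1.4])
(15.0, [1.3, 0.3, 1.9])
(14.0, [0.6, 1.0, 0.9])
(13.0, [1.0, 0.7, 1.4])
(11.9, [1.5, 0.6, 1.3])
(10.9, [1.0, 0.5, 1.6])
(9.9, [0.8, 0.4, 1.4])
(8.9, [1.4, 1.3, 1.7])
(7.9, [0.9, 0.3, 2.3])
(7.1, [-1.5, 0.1, 4.3])
(6.2, [-1.6, -0.2, 6.4])
t 19.2583
yellow [0.5111 0.1527 0.0337] 0.0341
blue [0.5149 0.3132 0.0332] 0.0338
red [0.4979 0.0056 0.0408] 0.0419
(18.0, [1.1, 0.2, -0.1])
(16.9, [1.1, -0.3, -0.9])
(16.0, [0.5, -0.2, 0.3])
(15.0, [1.4, 0.5, 1.2])
(14.0, [0.9, -0.3, 0.2])
(13.0, [1.2, 0.0, 0.9])
(12.0, [1.8, 0.9, 0.1])
(10.9, [1.1, 0.3, 0.4])
(9.9, [1.6, -0.6, -0.3])
(8.9, [1.8, -0.4, 1.5])
(8.0, [2.2, -0.0, 0.4])
(7.0, [0.5, 0.6, 3.9])
(6.1, [1.3, 0.0, 4.7])
t 25.775
yellow [0.5102 0.1524 0.0334] 0.0339
blue [0.5151 0.3148 0.033 ] 0.0339
red [0.4991 0.0024 0.0333] 0.0339
jam_jar [[0.678, 0.082, 0.085]]
honey_jar [[0.681, 0.174, 0.108]]
garlic [[0.645, -0.067, 0.034]]
top yellow [0.5108 0.1508 0.036 ] 0.0344
top blue [0.5151 0.3108 0.0353] 0.0344
top red [ 0.4995 -0.0026  0.0361] 0.0346
27.9917
```

View pics/side3.png

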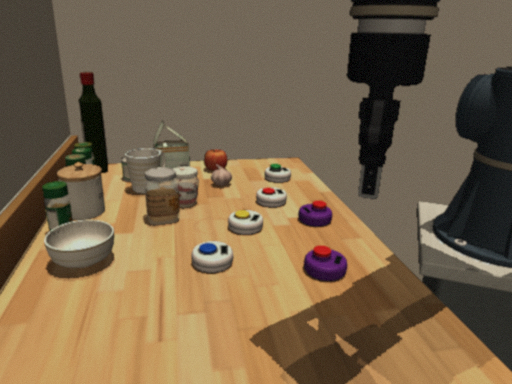

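View pics/top3.png

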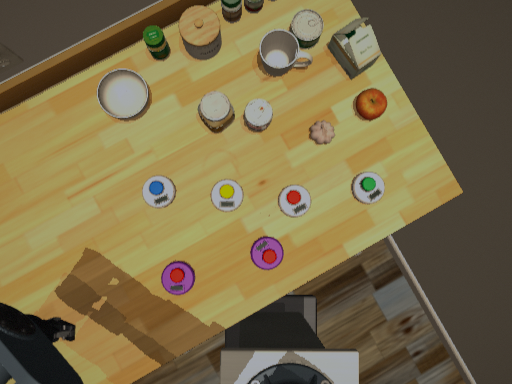

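The final pictures show yellow (227,191), blue (156,188) and red (294,197) down, and green (369,184) up. The timers, jars and garlic are where they were, and the arm is clear.

```bash
python3 -c "
from bench import manip
manip.sign_off()"
```

```text
the job is handed in; nothing more can be done
```

I started the timers in the order asked, yellow, then blue, then red, tapping each button with closed fingertips, and handed the job in at about 28 s.

**First try:** the first tap at yellow touched nothing. The depth picture showed the real fingertips about 27 mm above the reported TCP, a mismatch with the stated tool frame. I allowed for it and pressed again by force. The highest push was about 6.4 N.

**Last checks:**
- **Buttons pressed:** all three tops measured about 34 mm high in both cameras, down from 42 mm, so they are fully down.
- **Green button:** it looks up in the final pictures. I did not measure its height.
- **Timers, jars and garlic:** the pressed buttons, the jars and the garlic are where they were to within measurement noise of about 3 mm. I checked the green timer and the purple look-alikes by eye only, and they look unmoved.
- **Disagreement:** on red, the force during travel read under the expected 2 N, because the reading drifts and is noisy. The stop was still clear, and both cameras showed the button down.

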